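# Hang the hand fork back on its sprung seat between the other tools

### The arm

A 7-joint arm with a two-finger parallel gripper is mounted at the origin on the work surface. World frame = base frame: x ahead of the robot, y to its left, z up, the work surface at z = 0. Lengths are in m, angles in rad, forces in N, time in s.
With the tool pointing down it reaches from about 0.4 to 0.85 m from the base axis. Payload 10.4 kg.
Tool frame: the origin (TCP) lies midway between the tips of the shut fingers; the grasp point (between the pads) lies 19 mm behind it; z points along the fingers, y is the line along which they close (so a half turn about z gives the same grasp; the last joint's range is limited). The gripper opens to 87 mm and grips with 3 to 60 N. Pads are 19 mm wide; open, the fingers measure 117 mm over their backs; the gripper's body (75 mm by 190 mm) begins 51 mm behind the grasp point.
Start: joints at [-1.155, 0.332, -0.065, 1.46, 0.022, 1.35, -0.088], TCP at [0.266, 0.566, 0.191] pointing down, gripper open.
Joint ranges: [-2.6, 2.6], [-0.5, 2.12], [-1.47, 1.34], [0.16, 2.42], [-1.27, 4.41], [0.06, 2.06], [-2.6, 2.6]. Speed limits (rad/s): [2.22, 2.22, 2.79, 2.79, 3.14, 3.14, 3.14].

### API

Orientations are given as a unit quaternion [x, y, z, w].
In Python, from station import manip, cams, workorder gives the robot as it stands.
- The arm moves only by the shell command python3 -m creep [FORCE], which reads ROWS from standard input. ROWS is a JSON list of rows, 1 to 12 of them, each an object with the fields rotvec (a list: a rotation vector rx, ry, rz in a scale on which 1.0 is pi rad), d (a list: dx, dy, dz in shares of 1 m (1.0 is 1 m)), aperture (the opening from 0.0 (shut) to 1.0 (fully open)); a field left out counts as zero (the opening has to be given); each row is the pose to reach, as a shift and turn from the pose commanded when the command began, along the tool's axes at that moment; what a row does not reach only later rows make up. A row lasts 1/10 s, in which the tool goes at most 0.05 m and 0.15 rad, less where a joint would pass 70% of its speed; a pose out of reach is approached as far as the arm can. The fingers move at their own pace and stop on an object; FORCE is the grip in N (left out, the last holds). Time passes only in rows, so rows that do not move let the fingers close. It prints the time, the measured TCP pose, the force, the opening and the grip force at its end. No shift or turn number may pass 1 either way. Input that does not fit is refused with a message, and nothing moves.
- manip.read_state(): the state, without advancing time (a new reading comes with each control period).
- cams.capture(name): name is "scene" or "top"; returns a dict with "frame" (400x640x3 uint8, blue, green, red), "intrinsics" (3x3 intrinsics, pixels), "D" ([k1, k2, p1, p2, k3] as OpenCV has them; the pictures are not rectified), "R" (3x3) and "t" (3): a world point X has camera coordinates R X + t. Camera axes: x right, y down, z forward; pixel columns grow to the right and rows downward; lengths in m; the calibration is good to about 2 mm. A picture is of the moment at which its call begins. There is no depth.
- workorder.close_job(): hands the job in; it is judged then, once.
The state is a dict: "t": time; "joint_positions": joint angles; "joint_vel": joint speeds; "joint_torque": joint torques, N m; "tcp_pos": TCP position; "orientation": TCP orientation; "contact_force": force on the tool from outside, world axes, zero at the start; "torque": the same for the moment, N m; "opening": opening from 0.0 (shut) to 1.0 (fully open); "finger_force": force on a finger pad.
Only numpy, scipy, OpenCV 4.12 (cv2) and the standard library are available. Lean on these libraries where they do the work, as an engineer would, in place of code of your own. Each camera call takes 0.05 s, during which the arm holds its last target. There are 200 camera calls.

### The job

Take the green-handled hand fork off the blue drying stand and lower it by its hook between the scoop and the scraper onto the yellow sprung seat of the hanging rail. Feel along the seat, pressing only gently, until the hook drops into the notch, and leave the fork hanging there, fully home. Do not push the two hanging tools about.

Things in the scene. Friction and masses are not known exactly. Their poses are not given: they have to be found in the camera images.
- fork: Short hand fork, 0.13 kg, handle up, tines down, hung on the stand's bar. Origin: underside of its hook's bridge, the point that rests on a rail; z up, y across the tines. Hook: 6 mm thick plate in the x-z plane, bridge 8 mm high, mouth open downward from x = -8 to +8 mm, stem on the -x side, tip on the +x side reaching 27 mm below the origin. Hangs with its stem on the rail's -x side.
- fork_handle (a point): Point on the fork's upright green handle, 52 mm above the fork's origin. The handle is a block 16 (x) x 24 (y) mm, centred over the origin, from 8 to 80 mm above it.
- fork_tines (a point): Lower end of the fork's middle tine, 91 mm below the fork's origin and 11 mm to its -x side. The tines' head is 34 mm wide in y; stem and tines lie from x = -14 to -8 mm.
- stand: Blue drying stand, fixed, base 100 x 130 x 12 mm, origin at the centre of its underside; a steel bar along its y, 10 mm thick in x, top 150 mm above the table, held by a post at y = -50 mm. At the start the fork hangs on the bar straight above the stand's origin, with the stand's yaw.
- rack: Fixed hanging rail along y, 10 mm thick in x, top 150 mm above the table; base 90 x 300 x 12 mm, posts at y = +-130 mm. Origin at the centre of its underside. Mid-rail is a yellow sprung seat, 52 mm long, as thick and high as the rail, which sinks 1 mm per 1.5 N (at most 12 mm) and springs back. In the middle of its flat top is a notch across it, 9 mm wide in y, 12 mm deep.
- rail_mid (a point): Point on the rail's top line at the rack's y = 0; axes as the rack's. The yellow seat is clamped with its notch anywhere from y = -10 to +10 mm of this point: its place is not measured and must be felt for (or seen). A fork fully home has its origin 12 to 14 mm below this point; one left on the seat's flat top only 0 to 2 mm below.
- scoop: Red scoop, 0.14 kg, 36 mm wide in y, hanging loose on the rail 49 to 54 mm to one side of rail_mid. Origin: underside of its hook's bridge, on the rail's top; the hook stands 8 mm above the rail, the body reaches 86 mm below, from x = -38 to +16 mm.
- scraper: Scraper, 0.14 kg, with an orange crosshead 36 mm wide in y, hanging loose on the rail 49 to 54 mm to the other side of rail_mid (which tool is on which side varies). Origin: underside of its hook's bridge, on the rail's top; the hook stands 8 mm above the rail, the body reaches 94 mm below.
Things that resemble listed ones, but are neither listed nor needed, are in the scene too. Leave any pink look-alike of the stand alone. Leave any red look-alike of the fork alone.

How it is judged:
On the way:
1. the fork is lifted off the drying stand (z of fork in the frame of stand above 0.185 m), for 0.1 s.
At the end, for the whole second after the job is handed in: The fork hangs at rest in the notch: its origin 9 to 18 mm below the rail's top, within 14 mm of the rack's middle along the rail and 7 mm across it, tilted under 0.2 rad; scoop and scraper still hang within 15 mm of where they were (z of fork in the frame of rail_mid between -0.018 and -0.009 m and y of fork in the frame of rail_mid between -0.014 and 0.014 m and x of fork in the frame of rail_mid between -0.007 and 0.007 m and angle between fork's own z axis and vertical below 0.2 rad and linear speed of fork below 0.03 m/s and distance of each of scoop, scraper from where it was at the start of the episode below 0.015 m); the robot touches nothing.
It fails at once if the fork is pressed on the rail or seat with more than 15 N (contact force between fork and rack above 15 N).
It fails at once if the fork pushes the scoop or the scraper with more than 4 N (contact force between fork and scoop above 4 N or contact force between fork and scraper above 4 N).
It fails at once if the scoop or the scraper is moved more than 20 mm (distance of any of scoop, scraper from where it was at the start of the episode above 0.02 m).
It also fails if it takes over 54 s, if anything falls off the work surface, if the arm or the gripper's body presses on something with over 40 N, if the wrist force passes 120 N, or if a joint passes its speed limit or range.

## Working session

There is one attempt and no reset: what is moved stays moved. The work goes in short steps, Python scripts to look and compute and a shell command to move; the robot and the scene stay as the last step left them, time stands still between calls to the robot, and variables do not carry over. Pictures are saved under pics/ and viewed, at most 10 in all, crops included, and the job is handed in when it is done.

```bash
mkdir -p pics; ls; cat > h.py <<'E'
import numpy as np, cv2
from station import manip, cams, workorder
from scipy.spatial.transform import Rotation as Ro
def snap(n,f):
    c=cams.capture(n); cv2.imwrite('pics/'+f+'.png',c['frame']); np.savez('pics/'+f+'.npz',**c); return c
def load(f): return dict(np.load('pics/'+f+'.npz'))
def ray(c,u,v):
    p=cv2.undistortPoints(np.array([[[u,v]]],float),c['intrinsics'],c['D'])[0,0]
    d=c['R'].T@np.array([p[0],p[1],1]); return -c['R'].T@c['t'],d/np.linalg.norm(d)
def tri(obs):
    A=np.zeros((3,3));b=np.zeros(3);rs=[ray(*o) for o in obs]
    for o,d in rs:
        P=np.eye(3)-np.outer(d,d);A+=P;b+=P@o
    X=np.linalg.solve(A,b); return X,[round(float(np.linalg.norm(np.cross(X-o,d))),4) for o,d in rs]
def atz(c,u,v,z):
    o,d=ray(c,u,v); return o+d*(z-o[2])/d[2]
def proj(c,X):
    return cv2.projectPoints(np.array(X,float).reshape(-1,1,3),cv2.Rodrigues(c['R'])[0],c['t'],c['intrinsics'],c['D'])[0][:,0]
E
python3 - <<'E'
from h import *
for n in('scene','top'):
    c=snap(n,n+'0'); print(n,-c['R'].T@c['t'],c['R'].round(2).tolist(),c['intrinsics'][0,0])
s=manip.read_state();print(s['t'],s['tcp_pos'],s['orientation'],s['contact_force'])
E
```

```text
pics
scene [1.3783887  0.09011679 0.76072904] [[-0.15, 0.99, -0.01], [0.58, 0.08, -0.81], [-0.8, -0.12, -0.58]] 451.18700477649804
top [ 0.41888278 -0.06080411  1.15552851] [[0.02, -1.0, 0.02], [-1.0, -0.03, -0.08], [0.08, -0.02, -1.0]] 390.07882913876165
0.1 [0.26536693 0.56547528 0.19064713] [ 2.17620649e-01  9.76033240e-01 -5.95144886e-04 -1.13358366e-04] [-0.58598752  0.73852229 -0.97041859]
```

View pics/scene0.png

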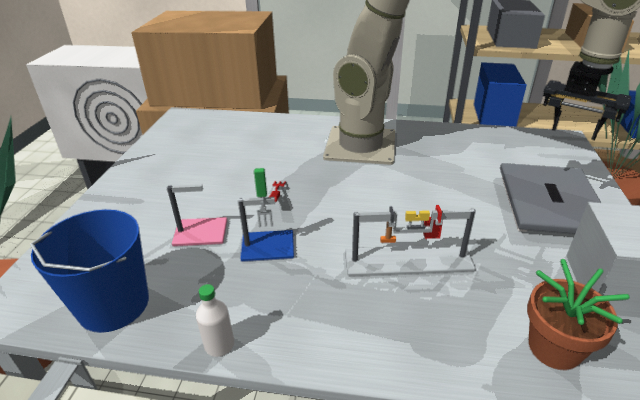

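View pics/top0.png

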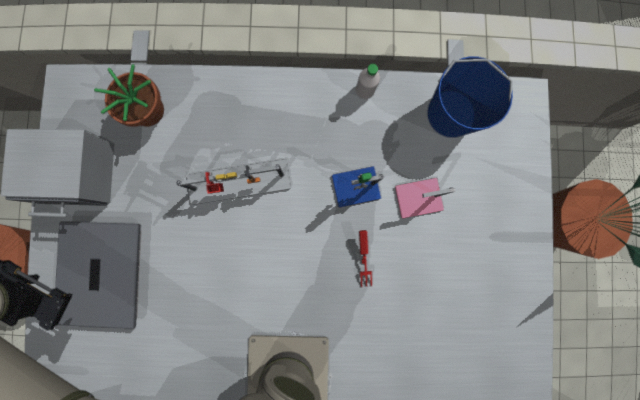

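Scene picture: the green fork is at (260,183), on the blue stand at (267,245), and the rail runs from (356,213) to (474,212) with the yellow seat at (418,215). The scraper is at (389,225) and the scoop at (434,222). Things that could be taken for the fork are the red fork lying at scene (280,190) / top (365,258), the green bottle cap at (207,292) and the pink stand at (200,232). I choose the green handle at scene (260,183) / top (367,178). Next, close crops to check that.

```bash
python3 - <<'E'
import cv2,numpy as np
s=cv2.imread('pics/scene0.png');t=cv2.imread('pics/top0.png')
a=cv2.resize(s[155:285,225:485],(780,390),interpolation=cv2.INTER_CUBIC)
b=cv2.resize(t[150:215,170:430],(780,195),interpolation=cv2.INTER_CUBIC)
cv2.imwrite('pics/crop1.png',np.vstack([a,b]))
E
```

```text
(no output)
```

View pics/crop1.png

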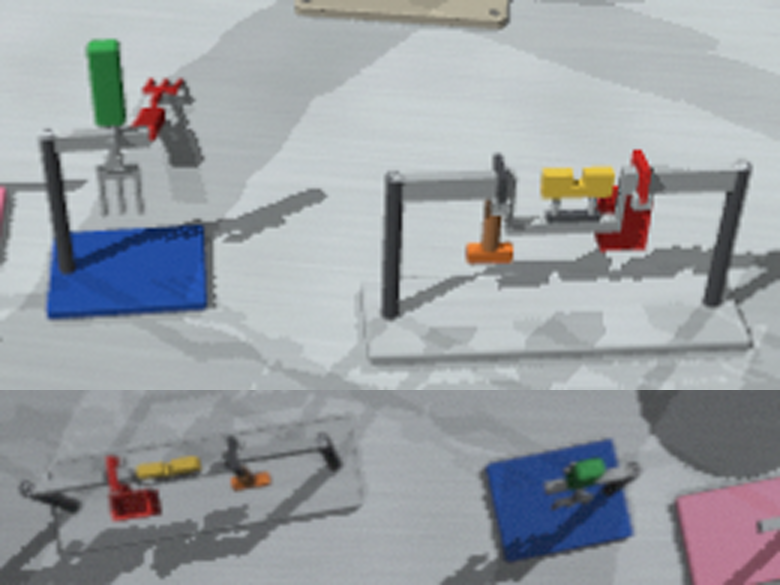

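The crop confirms the choice: green handle upright on the blue stand at scene (260,183), hooked on its bar. It also shows the notch in the seat at scene (417.7,215). Scraper and scoop hang on either side of it.

```bash
cat > fit.py <<'E'
from h import *
from scipy.optimize import least_squares
def box(lo,hi): return np.array([[x,y,z] for x in(lo[0],hi[0]) for y in(lo[1],hi[1]) for z in(lo[2],hi[2])],float)
def place(P,x,y,z,yaw):
    return P@Ro.from_euler('z',yaw).as_matrix().T+[x,y,z]
def mask(c,col,roi):
    h=cv2.cvtColor(c['frame'],cv2.COLOR_BGR2HSV);lo,hi={'g':((50,120,40),(75,255,255)),'b':((105,150,50),(125,255,255)),'y':((20,140,80),(32,255,255))}[col]
    m=cv2.inRange(h,lo,hi);k=np.zeros_like(m);x0,y0,x1,y1=roi;k[y0:y1,x0:x1]=m[y0:y1,x0:x1];return k
def ext(P,angs):  # support function in several directions
    return np.concatenate([[ (P@[np.cos(a),np.sin(a)]).max()] for a in angs])
A=np.arange(0,2*np.pi,np.pi/12)
def fit(P,views,x0,free=4):
    tg=[]
    for c,m in views:
        ys,xs=np.nonzero(m);q=np.c_[xs,ys].astype(float)
        tg.append(np.array([(q@[np.cos(a),np.sin(a)]).max()+.3 for a in A]))
    f=lambda p:np.concatenate([ext(proj(c,place(P,*p)),A)-t for (c,_),t in zip(views,tg)])
    r=least_squares(f,x0,loss='soft_l1',x_scale=[.01,.01,.01,.1]);return r.x,np.sqrt(np.mean(r.fun**2))
E
python3 - <<'E'
from fit import *
s,t=load('scene0'),load('top0')
print('rail -y',tri([(s,356.3,213.7),(t,278.3,166)]));print('rail +y',tri([(s,472.3,210.7),(t,179.3,182.7)]))
g=[(s,mask(s,'g',(245,160,275,205))),(t,mask(t,'g',(350,165,385,190)))]
print([int((m>0).sum()) for _,m in g])
print('handle',fit(box((-.008,-.012,.008),(.008,.012,.08)),g,[.57,-.2,.15,.15]))
b=[(s,mask(s,'b',(230,220,300,265))),(t,mask(t,'b',(325,160,385,210)))]
print('stand',fit(box((-.05,-.065,0),(.05,.065,.012)),b,[.57,-.2,0,.15]))
y=[(s,mask(s,'y',(395,200,440,240))),(t,mask(t,'y',(205,160,245,190)))]
print([int((m>0).sum()) for _,m in y])
print('seat',fit(box((-.005,-.026,-.012),(.005,.026,0)),y,[.57,.2,.15,.15]))
for c,m in y: print(cv2.boundingRect(m))
print('notch at .15',atz(s,417.7,214,.15))
E
```

```text
rail -y (array([0.58675905, 0.03384852, 0.1520215 ]), [0.002, 0.002])
rail +y (array([0.53724476, 0.29058126, 0.14922941]), [0.0016, 0.0016])
[261, 66]
handle (array([ 0.55564951, -0.18740751,  0.15022148,  0.13581204]), np.float64(1.9169018967078597))
stand (array([ 0.55437233, -0.18696654, -0.00288891,  0.23576604]), np.float64(1.7689896416765274))
[200, 73]
seat (array([0.5597844 , 0.17037199, 0.14722478, 0.20518064]), np.float64(0.754443185896789))
(406, 211, 24, 10)
(216, 173, 20, 6)
notch at .15 [0.56634333 0.17048514 0.15      ]
```

The rows are not in the units I measure in: turns go in shares of pi rad. I convert before sending: 0.93 rad is 0.296.

```bash
echo '[{"d": [0,0,-0.04],"aperture": 1},{"rotvec": [0,0,0.0318],"d": [-0.03,-0.03,-0.07],"aperture": 1},{"rotvec": [0,0,0.0637],"d": [-0.06,-0.06,-0.07],"aperture": 1},{"rotvec": [0,0,0.0955],"d": [-0.09,-0.09,-0.07],"aperture": 1},{"rotvec": [0,0,0.1273],"d": [-0.12,-0.12,-0.07],"aperture": 1},{"rotvec": [0,0,0.1592],"d": [-0.155,-0.15,-0.07],"aperture": 1},{"rotvec": [0,0,0.191],"d": [-0.19,-0.18,-0.07],"aperture": 1},{"rotvec": [0,0,0.2228],"d": [-0.22,-0.21,-0.07],"aperture": 1},{"rotvec": [0,0,0.2546],"d": [-0.255,-0.245,-0.07],"aperture": 1},{"rotvec": [0,0,0.2801],"d": [-0.29,-0.28,-0.07],"aperture": 1},{"rotvec": [0,0,0.296],"d": [-0.325,-0.31,-0.07],"aperture": 1},{"rotvec": [0,0,0.296],"d": [-0.35,-0.335,-0.07],"aperture": 1}]' | python3 -m creep
cat > to.py <<'E'
import sys
from h import *
def to(x,y,z,head=None):
    s=manip.read_state();R=Ro.from_quat(s['orientation']).as_matrix()
    h=np.arctan2(R[1,1],R[0,1]); print('t',s['t'],'tcp',np.round(s['tcp_pos'],4),'head',round(h,4),'zaxis',R[:,2].round(4),'F',np.round(s['contact_force'],2),'open',round(float(s['opening']),3))
    print('d tool',(R.T@(np.array([x,y,z])-s['tcp_pos'])).round(4), 'rz',None if head is None else round(h-head,3),'Raxes',R.round(3).tolist())
if __name__=='__main__': to(*map(float,sys.argv[1:]))
E
python3 to.py .5555 -.187 .26 .2
```

```text
t: 1.3
tcp_pos: [0.4407, 0.1108, 0.2613]
orientation: [0.634, 0.773, 0.0, 0.0]
contact_force: [0.9, 0.4, 0.7]
opening: 1.002
finger_force: 0.0
t 1.3 tcp [0.4407 0.1108 0.2613] head 0.1979 zaxis [ 1.e-04  1.e-04 -1.e+00] F [0.91 0.41 0.71] open 1.002
d tool [-0.3146  0.054   0.0013] rz -0.002 Raxes [[-0.197, 0.98, 0.0], [0.98, 0.197, 0.0], [0.0, 0.0, -1.0]]
```

```bash
echo '[{"d": [-0.04,0.007,0],"aperture": 1},{"d": [-0.08,0.014,0],"aperture": 1},{"d": [-0.12,0.021,0],"aperture": 1},{"d": [-0.16,0.028,0],"aperture": 1},{"d": [-0.2,0.035,0],"aperture": 1},{"d": [-0.24,0.042,0],"aperture": 1},{"d": [-0.28,0.049,0],"aperture": 1},{"d": [-0.3,0.054,0],"aperture": 1},{"d": [-0.3146,0.054,0],"aperture": 1},{"d": [-0.3146,0.054,0],"aperture": 1}]' | python3 -m creep
python3 - <<'E'
from h import *
from to import to
to(.5555,-.187,.185,.2)
a=snap('scene','scene1');b=snap('top','top1')
cv2.imwrite('pics/crop2.png',np.vstack([cv2.resize(a['frame'][130:260,200:330],(520,520),interpolation=2)]))
E
```

```text
t: 2.3
tcp_pos: [0.5555, -0.1858, 0.2607]
orientation: [0.634, 0.774, -0.001, -0.0]
contact_force: [0.1, 0.1, -0.9]
opening: 1.004
finger_force: 0.0
t 2.3 tcp [ 0.5555 -0.1858  0.2607] head 0.1986 zaxis [-0.0014 -0.0012 -1.    ] F [ 0.14  0.14 -0.87] open 1.004
d tool [-0.0011 -0.0002  0.0757] rz -0.001 Raxes [[-0.197, 0.98, -0.001], [0.98, 0.197, -0.001], [-0.001, -0.002, -1.0]]
```

View pics/crop2.png

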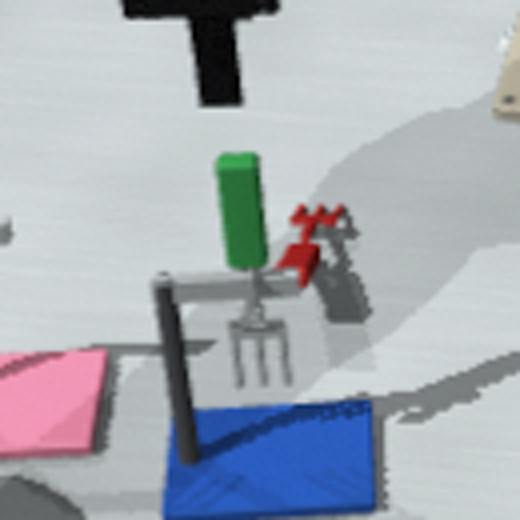

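The open gripper is above the handle, with the front finger at crop (220,60). The handle top centre is at scene (259.5,170). I'll check their alignment numerically.

```bash
python3 - <<'E'
from fit import *
s,t=load('scene0'),load('top0')
print('top centre scene',atz(s,259.7,170,.23))
for c,roi in((s,(245,160,275,205)),(t,(350,165,385,190))):
    m=mask(c,'g',roi);print(cv2.boundingRect(m))
    q=proj(c,place(box((-.008,-.012,.008),(.008,.012,.08)),.5556,-.187,.15,.19));print(q.min(0),q.max(0))
st=manip.read_state()['tcp_pos'];c=load('scene1')
print('finger proj',proj(c,[[st[0]+.05,st[1]+.01,st[2]]]))
E
```

```text
top centre scene [ 0.55824986 -0.18451431  0.23      ]
(255, 168, 12, 29)
[253.22191216 167.2491231 ] [267.2425358 197.8387323]
(360, 173, 11, 9)
[357.39359115 171.8780827 ] [371.7987643  183.68130029]
finger proj [[257.61879687 169.77654193]]
```

```bash
echo '[{"d": [0,0.001,0.03],"aperture": 1},{"d": [0,0.001,0.06],"aperture": 1},{"d": [0,0.001,0.075],"aperture": 1},{"d": [0,0.001,0.075],"aperture": 1},{"d": [0,0.001,0.075],"aperture": 0},{"d": [0,0.001,0.075],"aperture": 0},{"d": [0,0.001,0.075],"aperture": 0},{"d": [0,0.001,0.075],"aperture": 0},{"d": [0,0.001,0.075],"aperture": 0},{"d": [0,0.001,0.075],"aperture": 0},{"d": [0,0.001,0.075],"aperture": 0},{"d": [0,0.001,0.075],"aperture": 0}]' | python3 -m creep 30; python3 to.py .557 -.187 .255 .2
```

```text
t: 3.6
tcp_pos: [0.557, -0.1833, 0.1863]
orientation: [0.632, 0.775, 0.0, -0.0]
contact_force: [-0.3, 0.9, -0.0]
opening: 0.356
finger_force: 0.0
t 3.6 tcp [ 0.557  -0.1833  0.1863] head 0.202 zaxis [-0.e+00  1.e-04 -1.e+00] F [-0.34  0.88 -0.02] open 0.356
d tool [-0.0036 -0.0008 -0.0687] rz 0.002 Raxes [[-0.201, 0.98, -0.0], [0.98, 0.201, 0.0], [0.0, -0.0, -1.0]]
```

```bash
echo '[{"aperture": 0},{"aperture": 0},{"aperture": 0},{"aperture": 0},{"aperture": 0},{"aperture": 0}]' | python3 -m creep 30; python3 to.py .557 -.187 .255 .2
```

```text
t: 4.2
tcp_pos: [0.557, -0.1833, 0.1863]
orientation: [0.632, 0.775, 0.0, -0.0]
contact_force: [0.1, 0.5, 0.3]
opening: 0.18
finger_force: 29.9
t 4.2 tcp [ 0.557  -0.1833  0.1863] head 0.202 zaxis [-1.e-04  1.e-04 -1.e+00] F [0.11 0.47 0.3 ] open 0.18
d tool [-0.0036 -0.0007 -0.0687] rz 0.002 Raxes [[-0.201, 0.98, -0.0], [0.98, 0.201, 0.0], [0.0, -0.0, -1.0]]
```

```bash
echo '[{"d": [0,0,-0.01],"aperture": 0},{"d": [0,0,-0.03],"aperture": 0},{"d": [0,0,-0.06],"aperture": 0},{"d": [0,0,-0.09],"aperture": 0},{"d": [0,0,-0.12],"aperture": 0},{"d": [0,0,-0.12],"aperture": 0},{"d": [0,0,-0.12],"aperture": 0}]' | python3 -m creep
python3 - <<'E'
from h import *
from to import to
to(.558,.17,.307,.2)
a=snap('scene','scene2');b=snap('top','top2')
cv2.imwrite('pics/crop3.png',np.hstack([cv2.resize(a['frame'][110:240,200:330],(390,390),interpolation=2),cv2.resize(b['frame'][110:240,300:430],(390,390),interpolation=2)]))
E
```

```text
t: 4.9
tcp_pos: [0.5572, -0.1835, 0.3068]
orientation: [0.632, 0.775, 0.0, 0.0]
contact_force: [0.5, -0.2, -2.0]
opening: 0.179
finger_force: 29.9
t 4.9 tcp [ 0.5572 -0.1835  0.3068] head 0.2019 zaxis [ 1.1e-03 -1.0e-04 -1.0e+00] F [ 0.53 -0.16 -1.95] open 0.179
d tool [ 3.461e-01  7.160e-02 -2.000e-04] rz 0.002 Raxes [[-0.201, 0.98, 0.001], [0.98, 0.201, -0.0], [-0.0, 0.001, -1.0]]
```

View pics/crop3.png

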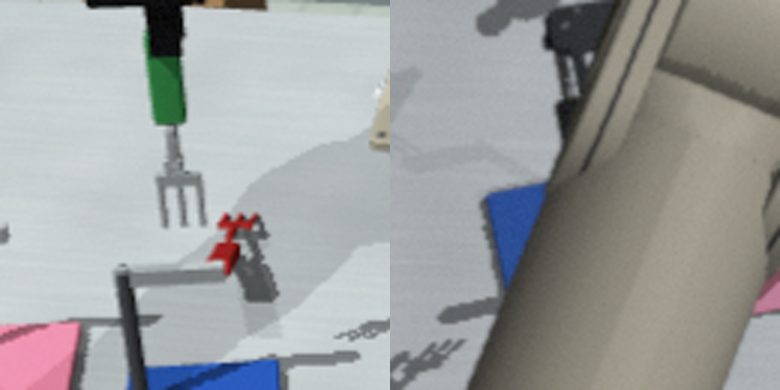

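The fork is off the stand and upright in the grip, with its handle bottom at scene (256.7,151.3) and middle tine at (260.7,185.7). The arm hides it in the top view.

```bash
cat > rel.py <<'E'
from h import *
def rel(c,u,v,xo,head=.2):  # point on fork face x=xo -> (along fork y, z) relative to TCP
    s=manip.read_state();p=np.array(s['tcp_pos']);ex=np.array([np.cos(head),np.sin(head),0]);ey=np.array([-ex[1],ex[0],0])
    o,d=ray(c,u,v);k=((p+ex*xo-o)@ex)/(d@ex);X=o+k*d;return ((X-p)@ey).round(4),(X-p)[2].round(4)
E
python3 - <<'E'
from rel import *
c=load('scene2')
print('handle bottom',rel(c,256.7,151.3,.008),'tine end',rel(c,260.7,185.7,-.008))
s=load('scene0')
# rail top from end posts and seat edges in scene at z=.15
for u,v in((356.3,213),(472.3,210),(406,211.5),(429.7,211.5),(417.7,211.5)): print(u,atz(s,u,v,.15).round(4))
E
```

```text
handle bottom (np.float64(-0.0029), np.float64(-0.0239)) tine end (np.float64(-0.0045), np.float64(-0.1236))
356.3 [0.5812 0.0354 0.15  ]
472.3 [0.5349 0.2924 0.15  ]
406 [0.5606 0.1448 0.15  ]
429.7 [0.5535 0.1972 0.15  ]
417.7 [0.5571 0.1706 0.15  ]
```

```bash
echo '[{"d": [0.03,0.006,0],"aperture": 0},{"d": [0.06,0.012,0],"aperture": 0},{"d": [0.1,0.02,0],"aperture": 0},{"d": [0.14,0.029,0],"aperture": 0},{"d": [0.18,0.037,0],"aperture": 0},{"d": [0.22,0.046,0],"aperture": 0},{"d": [0.26,0.054,0],"aperture": 0},{"d": [0.3,0.062,0],"aperture": 0},{"d": [0.33,0.068,0],"aperture": 0},{"d": [0.346,0.072,0],"aperture": 0},{"d": [0.346,0.072,0],"aperture": 0},{"d": [0.346,0.072,0],"aperture": 0}]' | python3 -m creep
python3 - <<'E'
from h import *
from to import to
to(.558,.17,.307,.2)
a=snap('scene','scene3');b=snap('top','top3')
cv2.imwrite('pics/crop4.png',np.hstack([cv2.resize(a['frame'][130:280,345:485],(560,600),interpolation=2),cv2.resize(b['frame'][120:220,170:290][:,30:90],(240,400),interpolation=2)[0:400].repeat(1,0) if 0 else np.zeros((600,0,3),np.uint8)]))
E
```

```text
t: 6.2
tcp_pos: [0.5583, 0.1685, 0.3059]
orientation: [0.633, 0.774, -0.001, 0.0]
contact_force: [0.1, -0.8, -2.0]
opening: 0.183
finger_force: 29.9
t 6.2 tcp [0.5583 0.1685 0.3059] head 0.2007 zaxis [-5.0e-04 -1.2e-03 -1.0e+00] F [ 0.09 -0.78 -2.04] open 0.183
d tool [ 0.0015 -0.     -0.0011] rz 0.001 Raxes [[-0.199, 0.98, -0.001], [0.98, 0.199, -0.001], [-0.001, -0.001, -1.0]]
```

View pics/crop4.png

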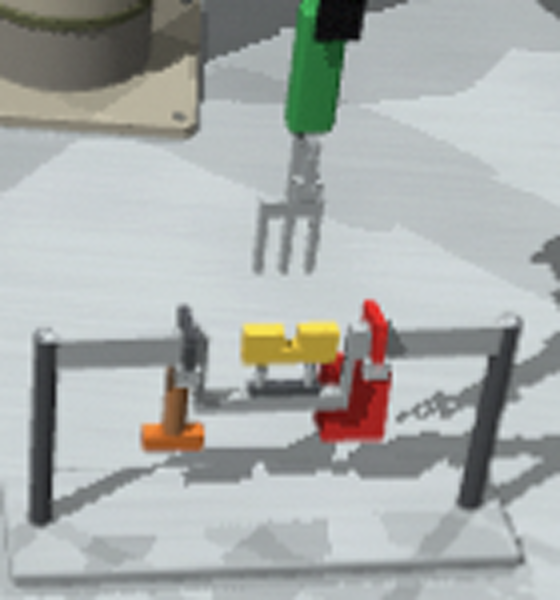

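Crop 4 shows the fork above the seat. In scene pixels its middle tine end is at (416,197.5), its handle bottom centre at (422.3,162.8), the notch at (417.3,214.5) and the rail ends at (356,213.5) and (472.5,210.5). I'll take the camera's local bias from the held fork and apply it to the rail.

```bash
cat > bias.py <<'E'
from fit import *
def run(f,tine,hb,dz=-.0363):
    c=load(f);p=np.array(manip.read_state()['tcp_pos']);M=Ro.from_euler('z',.2).as_matrix()
    best=None
    W=lambda P,dy:(np.array(P)+[0,dy,dz])@M.T+p
    for dy in np.arange(-.006,.004,.001):
        q=proj(c,W([[-.008,0,-.091],[.008,0,.008]],dy));e=np.array([tine,hb])-q
        print(round(dy,4),e.round(2).tolist()) if abs(e[0,0]-e[1,0])<99 and round(dy*1000)%2==0 else 0
E
python3 - <<'E'
from bias import *
run('scene3',(416,197.5),(422.3,162.8))
c=load('scene3');t=load('top3')
for u,v in((356,213.5),(472.5,210.5)):
  for d in (0,2): print(u,d,atz(c,u,v+d,.15).round(4))
for n,z in(('top0',.15),):
  t=load(n)
  for u,v in((278.3,166),(179.3,182.7)): print('top',atz(t,u,v,z).round(4))
  y=mask(t,'y',(205,160,245,190));ys,xs=np.nonzero(y);print('seat top centroid',atz(t,xs.mean(),ys.mean(),.147).round(4))
  g=mask(t,'g',(350,165,385,190));ys,xs=np.nonzero(g);print('handle top centroid',atz(t,xs.mean(),ys.mean(),.215).round(4))
  b=mask(t,'b',(325,160,385,210));ys,xs=np.nonzero(b);r=cv2.minAreaRect(np.c_[xs,ys].astype(np.float32));print(r,atz(t,*r[0],.012).round(4))
s=load('scene0');b=mask(s,'b',(230,220,300,265));h=cv2.convexHull(np.argwhere(b>0)[:,::-1].astype(np.float32));q=cv2.approxPolyDP(h,4,True)[:,0];print(q.tolist(),[atz(s,*u,.012).round(3).tolist() for u in q])
E
```

```text
-0.006 [[1.58, -1.7], [1.13, -1.75]]
-0.004 [[0.68, -1.67], [0.17, -1.72]]
-0.002 [[-0.21, -1.64], [-0.79, -1.68]]
0.0 [[-1.11, -1.6], [-1.76, -1.65]]
0.002 [[-2.0, -1.57], [-2.72, -1.62]]
356 0 [0.5831 0.0349 0.15  ]
356 2 [0.5903 0.0355 0.15  ]
472.5 0 [0.5367 0.2926 0.15  ]
472.5 2 [0.5443 0.2917 0.15  ]
top [0.5873 0.0321 0.15  ]
top [0.5371 0.2886 0.15  ]
seat top centroid [0.5588 0.1681 0.147 ]
handle top centroid [ 0.5555 -0.1866  0.215 ]
((355.90380859375, 186.5192413330078), (32.35915756225586, 42.361083984375), 78.69007110595703) [ 0.5553 -0.1862  0.012 ]
[[293.0, 256.0], [241.0, 260.0], [243.0, 237.0], [291.0, 230.0]] [[0.593, -0.113, 0.012], [0.624, -0.234, 0.012], [0.541, -0.254, 0.012], [0.497, -0.138, 0.012]]
```

```bash
echo '[{"d": [0,0,0.01],"aperture": 0},{"d": [0,0,0.02],"aperture": 0},{"d": [0,0,0.025],"aperture": 0},{"d": [0,0,0.027],"aperture": 0},{"d": [0,0,0.029],"aperture": 0},{"d": [0,0,0.031],"aperture": 0},{"d": [0,0,0.031],"aperture": 0}]' | python3 -m creep;echo '[{"d": [0,0,0.002],"aperture": 0},{"d": [0,0,0.004],"aperture": 0},{"d": [0,0,0.006],"aperture": 0},{"d": [0,0,0.006],"aperture": 0}]' | python3 -m creep
```

```text
t: 7.0
tcp_pos: [0.5582, 0.1701, 0.2753]
orientation: [0.632, 0.775, 0.0, -0.0]
contact_force: [0.4, 0.5, -1.5]
opening: 0.186
finger_force: 29.9
t: 7.4
tcp_pos: [0.558, 0.1701, 0.269]
orientation: [0.632, 0.775, -0.0, -0.0]
contact_force: [-0.4, -0.7, -1.1]
opening: 0.177
finger_force: 29.9
```

```bash
echo '[{"d": [0,0,0.005],"aperture": 0},{"d": [0,0,0.01],"aperture": 0},{"d": [0,0,0.015],"aperture": 0},{"d": [0,0,0.02],"aperture": 0},{"d": [0,0,0.02],"aperture": 0}]' | python3 -m creep;echo '[{"d": [0,0,0.005],"aperture": 0},{"d": [0,0,0.01],"aperture": 0},{"d": [0,0,0.015],"aperture": 0},{"d": [0,0,0.02],"aperture": 0},{"d": [0,0,0.025],"aperture": 0},{"d": [0,0,0.025],"aperture": 0},{"d": [0,0,0.025],"aperture": 0}]' | python3 -m creep
python3 - <<'E'
from h import *
from to import to
to(.558,.17,.307,.2)
a=snap('scene','scene4');to(.558,.17,.307,.2)
cv2.imwrite('pics/crop5.png',cv2.resize(a['frame'][165:245,375:475],(800,600)[:1]+(640,),interpolation=2)[:600])
E
```

```text
t: 7.9
tcp_pos: [0.5578, 0.17, 0.2484]
orientation: [0.632, 0.775, -0.001, -0.0]
contact_force: [0.9, -1.2, -2.3]
opening: 0.182
finger_force: 29.9
t: 8.6
tcp_pos: [0.5582, 0.1701, 0.2244]
orientation: [0.632, 0.775, 0.0, -0.0]
contact_force: [-0.6, -0.4, -0.5]
opening: 0.177
finger_force: 29.9
t 8.6 tcp [0.5582 0.1701 0.2244] head 0.202 zaxis [-0.e+00  1.e-04 -1.e+00] F [-0.64 -0.37 -0.52] open 0.177
d tool [-0.0001 -0.0002 -0.0826] rz 0.002 Raxes [[-0.201, 0.98, -0.0], [0.98, 0.201, 0.0], [0.0, 0.0, -1.0]]
t 8.65 tcp [0.5583 0.1701 0.2245] head 0.202 zaxis [ 3.e-04  2.e-04 -1.e+00] F [-0.76  0.45 -1.44] open 0.178
d tool [-0.0001 -0.0003 -0.0825] rz 0.002 Raxes [[-0.201, 0.98, 0.0], [0.98, 0.201, 0.0], [0.0, 0.0, -1.0]]
```

View pics/crop5.png

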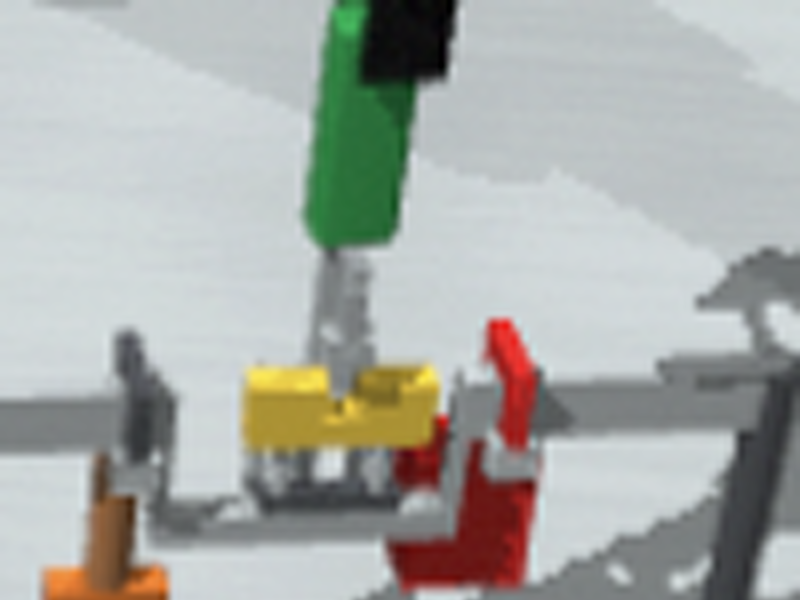

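Crop 5: the hook is at crop column 345 and the notch at about 341, so they are nearly in line. The scoop hook (510) and scraper (130) are well clear. I shift a little across the rail and go down in small steps.

```bash
echo '[{"d": [-0.001,0.001,0],"aperture": 0},{"d": [-0.001,0.002,0],"aperture": 0},{"d": [-0.001,0.003,0],"aperture": 0},{"d": [-0.001,0.0035,0],"aperture": 0},{"d": [-0.001,0.0035,0],"aperture": 0}]' | python3 -m creep;echo '[{"d": [0,0,0.003],"aperture": 0},{"d": [0,0,0.006],"aperture": 0},{"d": [0,0,0.008],"aperture": 0},{"d": [0,0,0.01],"aperture": 0},{"d": [0,0,0.011],"aperture": 0},{"d": [0,0,0.012],"aperture": 0},{"d": [0,0,0.013],"aperture": 0},{"d": [0,0,0.013],"aperture": 0}]' | python3 -m creep;echo '[{"d": [0,0,0.001],"aperture": 0},{"d": [0,0,0.002],"aperture": 0},{"d": [0,0,0.002],"aperture": 0}]' | python3 -m creep
```

```text
t: 9.15
tcp_pos: [0.5619, 0.1699, 0.2243]
orientation: [0.632, 0.775, 0.0, 0.0]
contact_force: [0.3, 0.1, -0.6]
opening: 0.18
finger_force: 29.9
t: 9.95
tcp_pos: [0.5617, 0.1698, 0.2112]
orientation: [0.632, 0.775, -0.0, -0.0]
contact_force: [-0.5, -0.3, -1.9]
opening: 0.178
finger_force: 29.9
t: 10.25
tcp_pos: [0.5617, 0.1698, 0.2092]
orientation: [0.632, 0.775, -0.0, -0.0]
contact_force: [-0.6, 0.4, -2.1]
opening: 0.181
finger_force: 29.9
```

```bash
echo '[{"d": [0,0,0.001],"aperture": 0},{"d": [0,0,0.002],"aperture": 0},{"d": [0,0,0.003],"aperture": 0},{"d": [0,0,0.004],"aperture": 0},{"d": [0,0,0.004],"aperture": 0}]' | python3 -m creep;echo '[{"d": [0,0,0.002],"aperture": 0},{"d": [0,0,0.004],"aperture": 0},{"d": [0,0,0.006],"aperture": 0},{"d": [0,0,0.008],"aperture": 0},{"d": [0,0,0.01],"aperture": 0},{"d": [0,0,0.012],"aperture": 0},{"d": [0,0,0.012],"aperture": 0}]' | python3 -m creep; echo '[{"d": [0,0,0.001],"aperture": 0},{"d": [0,0,0.002],"aperture": 0},{"d": [0,0,0.003],"aperture": 0},{"d": [0,0,0.003],"aperture": 0}]' | python3 -m creep
```

```text
t: 10.75
tcp_pos: [0.5617, 0.1698, 0.2051]
orientation: [0.632, 0.775, -0.0, -0.0]
contact_force: [-1.0, -0.6, -1.3]
opening: 0.182
finger_force: 29.9
t: 11.45
tcp_pos: [0.5617, 0.1698, 0.193]
orientation: [0.632, 0.775, -0.0, -0.0]
contact_force: [0.3, -0.4, -1.4]
opening: 0.181
finger_force: 29.9
t: 11.85
tcp_pos: [0.5617, 0.1698, 0.1902]
orientation: [0.632, 0.775, -0.0, -0.0]
contact_force: [0.0, 0.1, -1.7]
opening: 0.177
finger_force: 29.9
```

```bash
echo '[{"d": [0,0,0.001],"aperture": 0},{"d": [0,0,0.002],"aperture": 0},{"d": [0,0,0.003],"aperture": 0},{"d": [0,0,0.004],"aperture": 0},{"d": [0,0,0.004],"aperture": 0}]' | python3 -m creep;echo '[{"d": [0,0,0.001],"aperture": 0},{"d": [0,0,0.002],"aperture": 0},{"d": [0,0,0.002],"aperture": 0}]' | python3 -m creep; echo '[{"d": [0,0,0.001],"aperture": 0},{"d": [0,0,0.002],"aperture": 0},{"d": [0,0,0.002],"aperture": 0}]' | python3 -m creep
```

```text
t: 12.35
tcp_pos: [0.5617, 0.1698, 0.1862]
orientation: [0.632, 0.775, -0.0, -0.0]
contact_force: [-0.2, 0.5, -2.2]
opening: 0.18
finger_force: 29.9
t: 12.65
tcp_pos: [0.5619, 0.1699, 0.1845]
orientation: [0.632, 0.775, 0.0, 0.0]
contact_force: [-0.7, -0.1, -0.1]
opening: 0.186
finger_force: 29.9
t: 12.95
tcp_pos: [0.562, 0.1699, 0.1826]
orientation: [0.632, 0.775, 0.0, 0.0]
contact_force: [-0.3, 0.4, 3.4]
opening: 0.179
finger_force: 30.0
```

On the flat of the seat: contact came at TCP z of about 0.186, and the push is now about 5 N. Allowing for parallax, the notch lies slightly to +y, so I slide that way.

```bash
echo '[{"d": [0.0005,0,0],"aperture": 0},{"d": [0.001,0,0],"aperture": 0},{"d": [0.001,0,0],"aperture": 0}]' | python3 -m creep; echo '[{"d": [0.0005,0,0],"aperture": 0},{"d": [0.001,0,0],"aperture": 0},{"d": [0.001,0,0],"aperture": 0}]' | python3 -m creep;echo '[{"d": [0.0005,0,0],"aperture": 0},{"d": [0.001,0,0],"aperture": 0},{"d": [0.001,0,0],"aperture": 0}]' | python3 -m creep
```

```text
t: 13.25
tcp_pos: [0.5618, 0.1705, 0.1825]
orientation: [0.632, 0.775, 0.0, 0.0]
contact_force: [-0.2, -1.5, 3.0]
opening: 0.179
finger_force: 29.9
t: 13.55
tcp_pos: [0.5616, 0.1714, 0.1824]
orientation: [0.632, 0.775, -0.0, 0.0]
contact_force: [0.6, -2.4, 2.8]
opening: 0.179
finger_force: 29.9
t: 13.85
tcp_pos: [0.5612, 0.1729, 0.1823]
orientation: [0.632, 0.775, 0.0, -0.0]
contact_force: [0.5, -0.6, -1.6]
opening: 0.183
finger_force: 29.9
```

The z force fell back to −1.6 N, so the hook has dropped in over the notch. I lower it to the bottom.

```bash
echo '[{"d": [0.0005,0,0.001],"aperture": 0},{"d": [0.0005,0,0.002],"aperture": 0},{"d": [0.0005,0,0.003],"aperture": 0},{"d": [0.0005,0,0.003],"aperture": 0}]' | python3 -m creep; echo '[{"d": [0,0,0.001],"aperture": 0},{"d": [0,0,0.002],"aperture": 0},{"d": [0,0,0.003],"aperture": 0},{"d": [0,0,0.003],"aperture": 0}]' | python3 -m creep; echo '[{"d": [0,0,0.001],"aperture": 0},{"d": [0,0,0.002],"aperture": 0},{"d": [0,0,0.002],"aperture": 0}]' | python3 -m creep
```

```text
t: 14.25
tcp_pos: [0.5607, 0.1734, 0.1788]
orientation: [0.632, 0.775, -0.0, -0.0]
contact_force: [0.2, -0.1, -2.3]
opening: 0.178
finger_force: 29.9
t: 14.65
tcp_pos: [0.5611, 0.1733, 0.1764]
orientation: [0.632, 0.775, 0.0, -0.0]
contact_force: [-0.9, -0.9, 0.3]
opening: 0.181
finger_force: 29.9
t: 14.95
tcp_pos: [0.5612, 0.1734, 0.1746]
orientation: [0.632, 0.775, 0.0, 0.0]
contact_force: [-1.1, 0.3, 3.2]
opening: 0.181
finger_force: 30.0
```

Contact came after only about 8 mm of drop instead of 12, so I look before going further.

```bash
python3 - <<'E'
from h import *
from to import to
a=snap('scene','scene5');to(.558,.17,.307,.2)
cv2.imwrite('pics/crop6.png',cv2.resize(a['frame'][180:240,385:455],(700,600),interpolation=2))
E
```

```text
t 15.0 tcp [0.5612 0.1734 0.1746] head 0.2021 zaxis [ 4.e-04  4.e-04 -1.e+00] F [-1.17 -0.4   3.5 ] open 0.179
d tool [-0.0026 -0.0038 -0.1324] rz 0.002 Raxes [[-0.201, 0.98, 0.0], [0.98, 0.201, 0.0], [0.0, 0.0, -1.0]]
```

View pics/crop6.png

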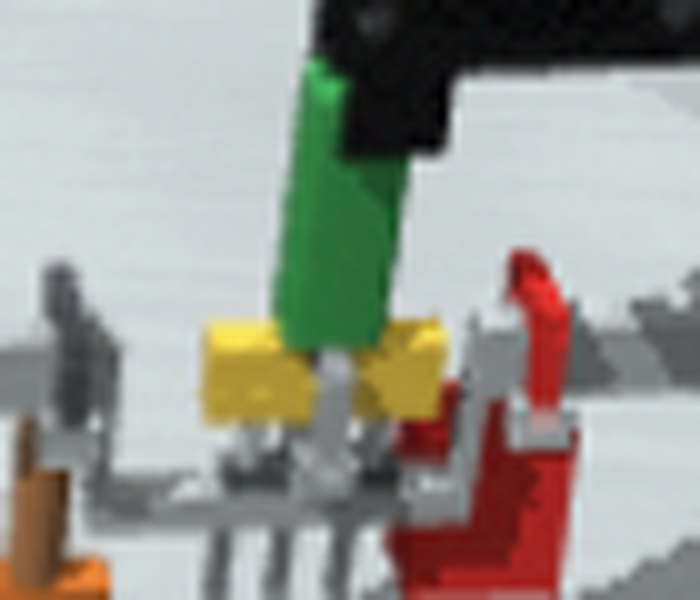

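Crop 6: the hook tip is in the notch at crop column 335, with the handle bottom at the seat top and the tines leaning slightly to −y. The fork has pivoted a little in the pads, so I unload it and open slightly so it can straighten and settle.

```bash
echo '[{"d": [0,0,-0.001],"aperture": 0},{"d": [0,0,-0.002],"aperture": 0},{"d": [0,0,-0.002],"aperture": 0}]' | python3 -m creep;echo '[{"aperture": 0.3},{"aperture": 0.3},{"aperture": 0.3},{"aperture": 0.3},{"aperture": 0.3},{"aperture": 0.3}]' | python3 -m creep
python3 - <<'E'
from h import *
from to import to
a=snap('scene','scene6');to(.558,.17,.307,.2)
cv2.imwrite('pics/crop7.png',cv2.resize(a['frame'][180:240,385:455],(700,600),interpolation=2))
E
```

```text
t: 15.3
tcp_pos: [0.5611, 0.1733, 0.1764]
orientation: [0.632, 0.775, 0.0, 0.0]
contact_force: [-1.0, 0.0, 1.0]
opening: 0.179
finger_force: 29.9
t: 15.9
tcp_pos: [0.5611, 0.1732, 0.1763]
orientation: [0.632, 0.775, 0.0, 0.0]
contact_force: [-0.5, 0.1, -0.8]
opening: 0.302
finger_force: 0.0
t 15.95 tcp [0.5611 0.1732 0.1763] head 0.202 zaxis [ 0.  0. -1.] F [-0.22 -0.43 -0.24] open 0.302
d tool [-0.0025 -0.0037 -0.1307] rz 0.002 Raxes [[-0.201, 0.98, 0.0], [0.98, 0.201, 0.0], [0.0, 0.0, -1.0]]
```

View pics/crop7.png

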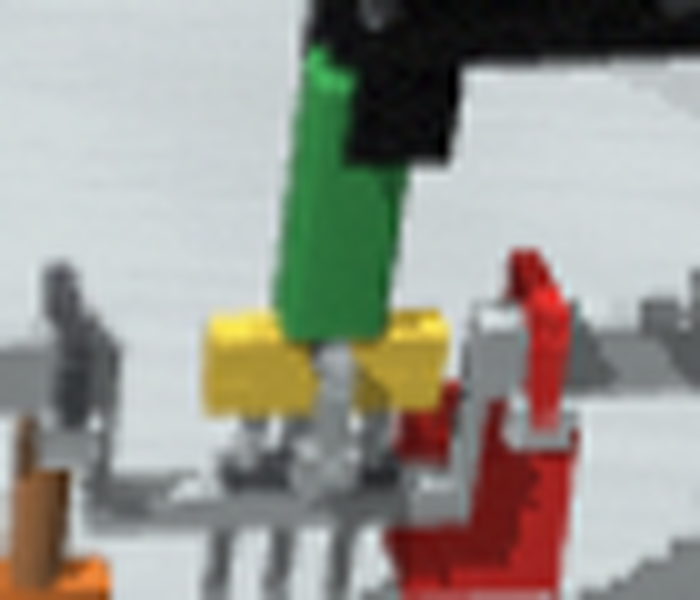

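Crop 7: the fork is freed and hanging in the notch, and the seat rose with it, so the handle bottom still sits at the seat top. I measure the depth by subpixel image shifts, with no new picture.

```bash
python3 - <<'E'
from fit import *
F={k:load(k) for k in('scene0','scene3','scene4','scene5','scene6')}
def edge(c,col,u0,u1,v0,v1,sgn):
    im=c['frame'].astype(float);B,G,Rr=im[...,0],im[...,1],im[...,2]
    s=(G-Rr) if col=='g' else (np.minimum(G,Rr)-B)
    s=np.clip(s/ (80 if col=='g' else 110),0,1)[v0:v1,u0:u1]
    return (s.sum(0)).round(2)   # coloured pixels per column
for k in('scene0','scene3','scene5','scene6'): print(k,'seat px/col', edge(F[k],'y',406,412,205,230,1))
def sub(a,b,u0,u1,v0,v1,pad=6):
    T=F[a]['frame'][v0:v1,u0:u1];S=F[b]['frame'][v0-pad:v1+pad,u0-pad:u1+pad]
    k=8;T=cv2.resize(T,None,fx=k,fy=k,interpolation=cv2.INTER_CUBIC);S=cv2.resize(S,None,fx=k,fy=k,interpolation=cv2.INTER_CUBIC)
    r=cv2.matchTemplate(S,T,cv2.TM_CCOEFF_NORMED);_,m,_,l=cv2.minMaxLoc(r);return round(m,3),l[0]/k-pad,l[1]/k-pad
for a,b in(('scene0','scene3'),('scene3','scene5'),('scene3','scene6'),('scene5','scene6')): print(a,b,'seat left',sub(a,b,404,412,206,224))
for b in('scene5','scene6'): print('seat right',sub('scene3',b,424,431,206,224))
print('scene5->6 handle bottom',sub('scene5','scene6',411,425,205,216),'tines',sub('scene5','scene6',402,422,230,250), 'rail',sub('scene5','scene6',455,470,205,222))
print('scene4->5 handle bottom',sub('scene4','scene5',409,428,188,196,24),'->6',sub('scene4','scene6',409,428,188,196,24))
o=np.array([.5615,.1695,.15])
print('px per mm z',proj(F['scene0'],[o,o-[0,0,.001],o-[0,0,.01]]))
E
```

```text
scene0 seat px/col [8.33 9.02 8.93 8.99 9.06 9.05]
scene3 seat px/col [8.87 9.22 9.22 9.28 9.34 9.34]
scene5 seat px/col [9.25 9.47 9.25 9.16 9.33 9.34]
scene6 seat px/col [8.85 9.13 9.07 9.49 9.53 9.44]
scene0 scene3 seat left (0.993, 0.0, 0.0)
scene3 scene5 seat left (0.985, -0.25, 1.125)
scene3 scene6 seat left (0.989, -0.125, 0.25)
scene5 scene6 seat left (0.989, 0.0, -0.875)
seat right (0.91, 0.125, 0.75)
seat right (0.936, 0.125, 0.25)
scene5->6 handle bottom (0.981, 0.125, -0.875) tines (0.99, 0.0, 0.0) rail (0.984, 0.125, 0.0)
scene4->5 handle bottom (0.96, 0.0, 11.75) ->6 (0.96, 0.0, 11.75)
px per mm z [[417.21566625 212.647433  ]
 [417.16625685 213.00441154]
 [416.72392983 216.19862024]]
```

```bash
python3 - <<'E'
from fit import *
c=load('scene6');M=Ro.from_euler('z',.195).as_matrix()
o=np.array([.5612,.1695,0])
P=lambda x,y,z:proj(c,[np.array([x,y,z])@M.T+o])[0].round(2)
print('seat front-top L',P(.005,-.02,.1493),'mid',P(.005,0,.1493),'R',P(.005,.02,.1493),'back-top L',P(-.005,-.02,.1493),'front-bottom L (12 thick)',P(.005,-.02,.1373))
for d in(8.87,10.5,12.87):
    print(d,'handle bottom front',P(.008,-.010,.158-d/1000),P(.008,.010,.158-d/1000),'tip end',P(.008,0,.123-d/1000))
im=c['frame']
for u in (409,411,415,418,421,426): print(u,[tuple(int(q) for q in im[v,u]) for v in range(208,224)])
E
```

```text
seat front-top L [408.73 214.51] mid [417.66 214.18] R [426.56 213.86] back-top L [407.85 211.78] front-bottom L (12 thick) [408.2  218.77]
8.87 handle bottom front [413.46 215.24] [422.4  214.91] tip end [416.21 227.34]
10.5 handle bottom front [413.39 215.82] [422.32 215.49] tip end [416.13 227.9 ]
12.87 handle bottom front [413.27 216.66] [422.19 216.34] tip end [416.02 228.71]
409 [(213, 212, 204), (217, 215, 209), (205, 215, 214), (138, 224, 235), (87, 230, 248), (83, 223, 243), (62, 170, 201), (52, 146, 170), (51, 146, 170), (53, 149, 175), (57, 155, 181), (49, 144, 168), (53, 143, 167), (80, 133, 146), (134, 132, 129), (161, 159, 154)]
411 [(210, 210, 203), (216, 215, 206), (203, 217, 216), (129, 219, 232), (76, 207, 234), (73, 199, 228), (57, 158, 186), (52, 146, 171), (52, 146, 171), (51, 145, 170), (53, 147, 172), (51, 145, 170), (52, 142, 166), (73, 127, 140), (121, 121, 116), (152, 151, 146)]
415 [(62, 119, 45), (61, 118, 45), (62, 119, 47), (61, 116, 44), (61, 118, 44), (59, 116, 54), (34, 90, 89), (42, 118, 137), (50, 140, 164), (55, 154, 180), (52, 147, 171), (52, 147, 172), (56, 141, 163), (72, 112, 121), (93, 93, 89), (119, 118, 114)]
418 [(58, 111, 41), (58, 113, 44), (57, 110, 40), (56, 110, 39), (57, 112, 42), (69, 114, 58), (116, 123, 108), (165, 164, 159), (164, 162, 156), (148, 147, 141), (142, 141, 135), (147, 148, 140), (128, 128, 121), (127, 127, 120), (128, 128, 121), (127, 127, 123)]
421 [(54, 106, 39), (56, 108, 41), (55, 108, 42), (54, 107, 40), (55, 107, 41), (53, 106, 59), (37, 106, 119), (56, 147, 171), (55, 136, 158), (46, 106, 122), (44, 106, 122), (39, 103, 121), (44, 101, 117), (84, 106, 109), (122, 121, 116), (93, 92, 88)]
426 [(214, 212, 205), (214, 212, 204), (194, 200, 198), (52, 144, 168), (57, 158, 186), (69, 191, 222), (52, 146, 171), (54, 147, 172), (52, 146, 172), (54, 148, 173), (53, 147, 172), (51, 146, 170), (48, 132, 162), (28, 49, 118), (16, 20, 98), (18, 19, 88)]
```

The image puts the handle bottom level with the seat top, a depth of about 9 mm, so the fork is not fully home. I regrip it, press lightly and wiggle to see whether it is jammed or free.

```bash
echo '[{"aperture": 0},{"aperture": 0},{"aperture": 0},{"aperture": 0},{"d": [0,0,0.001],"aperture": 0},{"d": [0,0,0.001],"aperture": 0}]' | python3 -m creep 20;  echo '[{"d": [-0.0005,0,0],"aperture": 0},{"d": [-0.001,0,0],"aperture": 0},{"d": [-0.001,0,0],"aperture": 0}]' | python3 -m creep; echo '[{"d": [0.001,0,0],"aperture": 0},{"d": [0.002,0,0],"aperture": 0},{"d": [0.002,0,0],"aperture": 0}]' | python3 -m creep; echo '[{"d": [0.0005,0,0],"aperture": 0},{"d": [0.001,0,0],"aperture": 0},{"d": [0.001,0,0],"aperture": 0}]' | python3 -m creep
```

```text
t: 16.55
tcp_pos: [0.5611, 0.1733, 0.1753]
orientation: [0.632, 0.775, 0.0, -0.0]
contact_force: [-0.1, -0.6, 1.9]
opening: 0.181
finger_force: 20.0
t: 16.85
tcp_pos: [0.5614, 0.1725, 0.1755]
orientation: [0.632, 0.775, 0.0, -0.0]
contact_force: [-1.1, 1.2, 1.3]
opening: 0.179
finger_force: 20.0
t: 17.15
tcp_pos: [0.5611, 0.1738, 0.1754]
orientation: [0.632, 0.775, -0.0, 0.0]
contact_force: [0.5, -0.9, 1.8]
opening: 0.182
finger_force: 20.0
t: 17.45
tcp_pos: [0.5608, 0.1751, 0.1754]
orientation: [0.632, 0.775, 0.0, 0.0]
contact_force: [0.1, -1.5, 2.0]
opening: 0.182
finger_force: 20.0
```

```bash
echo '[{"d": [0,0,-0.002],"aperture": 0},{"d": [0,0,-0.004],"aperture": 0},{"d": [0,0,-0.004],"aperture": 0}]' | python3 -m creep; echo '[{"d": [0.0005,0,0],"aperture": 0},{"d": [0.001,0,0],"aperture": 0},{"d": [0.001,0,0],"aperture": 0}]' | python3 -m creep; echo '[{"d": [-0.001,0,0],"aperture": 0},{"d": [-0.002,0,0],"aperture": 0},{"d": [-0.002,0,0],"aperture": 0}]' | python3 -m creep; echo '[{"d": [-0.001,0,0],"aperture": 0},{"d": [-0.001,0,0],"aperture": 0},{"d": [-0.001,0,0],"aperture": 0}]' | python3 -m creep; echo '[{"d": [-0.001,0,0],"aperture": 0},{"d": [-0.001,0,0],"aperture": 0},{"d": [-0.001,0,0],"aperture": 0}]' | python3 -m creep; echo '[{"d": [-0.001,0,0],"aperture": 0},{"d": [-0.001,0,0],"aperture": 0},{"d": [-0.001,0,0],"aperture": 0}]' | python3 -m creep
```

```text
t: 17.75
tcp_pos: [0.5605, 0.1753, 0.1793]
orientation: [0.632, 0.775, -0.0, -0.0]
contact_force: [-0.3, -0.7, -1.6]
opening: 0.182
finger_force: 20.0
t: 18.05
tcp_pos: [0.5604, 0.1759, 0.1792]
orientation: [0.632, 0.775, -0.0, 0.0]
contact_force: [-0.6, -1.9, -1.2]
opening: 0.178
finger_force: 20.0
t: 18.35
tcp_pos: [0.5609, 0.1745, 0.1794]
orientation: [0.632, 0.775, 0.0, -0.0]
contact_force: [-0.3, 0.7, -1.9]
opening: 0.181
finger_force: 20.0
t: 18.65
tcp_pos: [0.5611, 0.1733, 0.1794]
orientation: [0.632, 0.775, 0.0, -0.0]
contact_force: [-0.3, 0.1, -2.7]
opening: 0.18
finger_force: 20.0
t: 18.95
tcp_pos: [0.5613, 0.1723, 0.1794]
orientation: [0.632, 0.775, 0.0, -0.0]
contact_force: [0.7, -0.3, -1.7]
opening: 0.184
finger_force: 20.0
t: 19.25
tcp_pos: [0.5614, 0.1717, 0.1794]
orientation: [0.632, 0.775, 0.0, -0.0]
contact_force: [-0.3, 2.4, -2.2]
opening: 0.178
finger_force: 20.0
```

Both notch walls are felt, at TCP y of about 0.1722 and 0.1758, so the play is 3 mm and the hook really is in the notch. I centre it at 0.174 and test the depth again, also at another place across the rail.

```bash
echo '[{"d": [0.001,0,0],"aperture": 0},{"d": [0.0023,0,0],"aperture": 0},{"d": [0.0023,0,0.002],"aperture": 0},{"d": [0.0023,0,0.004],"aperture": 0},{"d": [0.0023,0,0.004],"aperture": 0},{"d": [0.0023,0,0.004],"aperture": 0}]' | python3 -m creep; echo '[{"d": [0,0,-0.003],"aperture": 0},{"d": [0,0.001,-0.003],"aperture": 0},{"d": [0,0.002,-0.003],"aperture": 0},{"d": [0,0.002,-0.003],"aperture": 0}]' | python3 -m creep; echo '[{"d": [0,0,0.002],"aperture": 0},{"d": [0,0,0.003],"aperture": 0},{"d": [0,0,0.003],"aperture": 0}]' | python3 -m creep;  echo '[{"d": [0,0,-0.003],"aperture": 0},{"d": [0,-0.001,-0.003],"aperture": 0},{"d": [0,-0.002,-0.003],"aperture": 0},{"d": [0,-0.003,-0.003],"aperture": 0},{"d": [0,-0.004,-0.003],"aperture": 0},{"d": [0,-0.004,-0.003],"aperture": 0}]' | python3 -m creep; echo '[{"d": [0,0,0.002],"aperture": 0},{"d": [0,0,0.003],"aperture": 0},{"d": [0,0,0.003],"aperture": 0}]' | python3 -m creep
```

```text
t: 19.85
tcp_pos: [0.5612, 0.1735, 0.1756]
orientation: [0.632, 0.775, 0.0, 0.0]
contact_force: [0.4, -0.1, 0.7]
opening: 0.18
finger_force: 20.0
t: 20.25
tcp_pos: [0.563, 0.1739, 0.1782]
orientation: [0.632, 0.775, -0.0, -0.0]
contact_force: [-0.3, -0.3, -1.5]
opening: 0.185
finger_force: 20.0
t: 20.55
tcp_pos: [0.5631, 0.1739, 0.1754]
orientation: [0.632, 0.775, 0.0, 0.0]
contact_force: [-0.3, -0.7, 1.6]
opening: 0.178
finger_force: 20.0
t: 21.15
tcp_pos: [0.5589, 0.1731, 0.1783]
orientation: [0.632, 0.775, -0.0, -0.0]
contact_force: [-0.0, -0.3, -1.7]
opening: 0.18
finger_force: 20.0
t: 21.45
tcp_pos: [0.5592, 0.1732, 0.1755]
orientation: [0.632, 0.775, 0.0, 0.0]
contact_force: [-0.7, 0.5, 1.4]
opening: 0.18
finger_force: 20.0
```

The contact height is the same wherever I go in x and y. Now a slightly firmer press, still well under 15 N, to see whether it stays linear.

The rows are not in the units I measure in: turns go in shares of pi rad. I convert before sending: -0.12 rad is -0.0382.

```bash
echo '[{"d": [0,0.002,-0.002],"aperture": 0},{"d": [0,0.002,0],"aperture": 0},{"d": [0,0.002,0.001],"aperture": 0},{"d": [0,0.002,0.002],"aperture": 0},{"d": [0,0.002,0.002],"aperture": 0}]' | python3 -m creep; echo '[{"d": [0,0,0.001],"aperture": 0},{"d": [0,0,0.002],"aperture": 0},{"d": [0,0,0.002],"aperture": 0},{"d": [0,0,0.002],"aperture": 0}]' | python3 -m creep; echo '[{"rotvec": [0,0.0095,0],"aperture": 0},{"rotvec": [0,0.0191,0],"aperture": 0},{"rotvec": [0,0.0191,0],"aperture": 0}]' | python3 -m creep;echo '[{"rotvec": [0,-0.0191,0],"aperture": 0},{"rotvec": [0,-0.0382,0],"aperture": 0},{"rotvec": [0,-0.0382,0],"aperture": 0}]' | python3 -m creep; echo '[{"rotvec": [0,0.0191,0],"aperture": 0},{"rotvec": [0,0.0191,0],"aperture": 0}]' | python3 -m creep
```

```text
t: 21.95
tcp_pos: [0.5614, 0.1736, 0.1736]
orientation: [0.632, 0.775, 0.0, 0.0]
contact_force: [1.0, 0.3, 3.9]
opening: 0.184
finger_force: 20.0
t: 22.35
tcp_pos: [0.5614, 0.1737, 0.172]
orientation: [0.632, 0.775, 0.001, 0.0]
contact_force: [-0.2, 0.4, 7.6]
opening: 0.18
finger_force: 20.0
t: 22.65
tcp_pos: [0.5616, 0.1728, 0.1721]
orientation: [0.633, 0.774, 0.02, -0.023]
contact_force: [-0.3, 2.1, 7.4]
opening: 0.179
finger_force: 20.0
t: 22.95
tcp_pos: [0.5609, 0.1755, 0.1716]
orientation: [0.631, 0.776, -0.019, 0.024]
contact_force: [0.6, -1.7, 7.1]
opening: 0.187
finger_force: 20.0
t: 23.15
tcp_pos: [0.5617, 0.1725, 0.1721]
orientation: [0.633, 0.774, 0.001, -0.0]
contact_force: [-1.3, 2.6, 6.9]
opening: 0.184
finger_force: 20.0
```

Converted, -0.08 rad is -0.0255.

```bash
echo '[{"d": [0.001,0,-0.002],"aperture": 0},{"d": [0.001,0,-0.002],"aperture": 0},{"d": [0.001,0,-0.002],"aperture": 0}]' | python3 -m creep; echo '[{"rotvec": [0.0127,0,0],"d": [0,0.0014,0],"aperture": 0},{"rotvec": [0.0255,0,0],"d": [0,0.0029,0],"aperture": 0},{"rotvec": [0.0255,0,0],"d": [0,0.0029,0],"aperture": 0},{"rotvec": [0.0255,0,0],"d": [0,0.0029,0],"aperture": 0}]' | python3 -m creep; echo '[{"rotvec": [-0.0255,0,0],"d": [0,-0.0029,0],"aperture": 0},{"rotvec": [-0.0382,0,0],"d": [0,-0.0043,0],"aperture": 0},{"rotvec": [-0.0509,0,0],"d": [0,-0.0058,0],"aperture": 0},{"rotvec": [-0.0509,0,0],"d": [0,-0.0058,0],"aperture": 0},{"rotvec": [-0.0509,0,0],"d": [0,-0.0058,0],"aperture": 0}]' | python3 -m creep; python3 to.py .561 .1738 .1775 .2
```

```text
t: 23.45
tcp_pos: [0.5611, 0.174, 0.1734]
orientation: [0.632, 0.775, -0.0, 0.0]
contact_force: [1.6, -3.2, 3.6]
opening: 0.182
finger_force: 20.0
t: 23.85
tcp_pos: [0.5635, 0.1748, 0.1729]
orientation: [0.632, 0.774, -0.031, -0.025]
contact_force: [-1.1, -2.2, 3.6]
opening: 0.18
finger_force: 20.0
t: 24.35
tcp_pos: [0.5573, 0.1741, 0.1739]
orientation: [0.631, 0.774, 0.031, 0.025]
contact_force: [-2.3, -2.4, 3.4]
opening: 0.178
finger_force: 20.0
t 24.35 tcp [0.5573 0.1741 0.1739] head 0.2026 zaxis [ 0.0774  0.0167 -0.9969] F [-2.31 -2.36  3.39] open 0.178
d tool [-0.0011  0.0038 -0.0033] rz 0.003 Raxes [[-0.201, 0.976, 0.077], [0.98, 0.201, 0.017], [0.001, 0.079, -0.997]]
```

I'll level the fork, lift it clear of contact and feel for both walls across the rail.

Converted, 0.08 rad is 0.0255.

```bash
echo '[{"rotvec": [0.0127,0,0],"d": [0,0.002,-0.002],"aperture": 0},{"rotvec": [0.0255,0,0],"d": [-0.0005,0.0042,-0.0046],"aperture": 0},{"rotvec": [0.0255,0,0],"d": [-0.0005,0.0042,-0.0046],"aperture": 0}]' | python3 -m creep; for i in 1 2; do :; done; echo '[{"d": [0,0.001,0],"aperture": 0},{"d": [0,0.002,0],"aperture": 0},{"d": [0,0.002,0],"aperture": 0}]' | python3 -m creep; echo '[{"d": [0,0.001,0],"aperture": 0},{"d": [0,0.001,0],"aperture": 0}]' | python3 -m creep; echo '[{"d": [0,0.001,0],"aperture": 0},{"d": [0,0.001,0],"aperture": 0}]' | python3 -m creep; echo '[{"d": [0,0.001,0],"aperture": 0},{"d": [0,0.001,0],"aperture": 0}]' | python3 -m creep
```

```text
t: 24.65
tcp_pos: [0.5625, 0.1748, 0.1779]
orientation: [0.632, 0.775, -0.001, -0.0]
contact_force: [-0.0, -0.2, -2.0]
opening: 0.181
finger_force: 20.0
t: 24.95
tcp_pos: [0.5632, 0.1746, 0.1783]
orientation: [0.632, 0.775, -0.0, -0.0]
contact_force: [-0.8, 0.6, -1.0]
opening: 0.181
finger_force: 20.0
t: 25.15
tcp_pos: [0.564, 0.1748, 0.1784]
orientation: [0.632, 0.775, -0.001, -0.001]
contact_force: [-3.6, -0.7, -2.9]
opening: 0.179
finger_force: 20.1
t: 25.35
tcp_pos: [0.5652, 0.175, 0.1783]
orientation: [0.632, 0.775, -0.001, -0.0]
contact_force: [-4.1, -2.1, -2.9]
opening: 0.182
finger_force: 20.1
t: 25.55
tcp_pos: [0.5664, 0.1752, 0.1784]
orientation: [0.632, 0.775, -0.0, -0.0]
contact_force: [-5.1, -0.7, -4.1]
opening: 0.181
finger_force: 20.2
```

Back wall felt at TCP x ≈ 0.5636, so the rail centre is at about 0.5606. I centre the fork, press lightly, ease up to near rest and release slowly.

```bash
echo '[{"d": [0,-0.002,0],"aperture": 0},{"d": [0,-0.004,0],"aperture": 0},{"d": [0,-0.006,0],"aperture": 0},{"d": [0,-0.006,0.002],"aperture": 0},{"d": [0,-0.006,0.004],"aperture": 0},{"d": [0,-0.006,0.004],"aperture": 0},{"d": [0,-0.006,0.003],"aperture": 0},{"d": [0,-0.006,0.002],"aperture": 0},{"d": [0,-0.006,0.002],"aperture": 0}]' | python3 -m creep; echo '[{"aperture": 0.22},{"aperture": 0.22},{"aperture": 0.22},{"aperture": 0.22},{"aperture": 0.5},{"aperture": 0.9},{"aperture": 0.9},{"aperture": 0.9},{"aperture": 0.9},{"aperture": 0.9},{"aperture": 0.9},{"aperture": 0.9}]' | python3 -m creep
echo '[{"d": [0,0,-0.02],"aperture": 0.9},{"d": [0,0,-0.05],"aperture": 0.9},{"d": [0,0,-0.09],"aperture": 0.9},{"d": [0,0,-0.13],"aperture": 0.9},{"d": [0,0,-0.16],"aperture": 0.9},{"d": [0,0,-0.16],"aperture": 0.9},{"d": [0,0,-0.16],"aperture": 0.9}]' | python3 -m creep
python3 - <<'E'
from h import *
a=snap('scene','scene7');b=snap('top','top7')
cv2.imwrite('pics/crop8.png',np.hstack([cv2.resize(a['frame'][180:252,388:448],(500,600),interpolation=2),cv2.resize(b['frame'][150:210,210:240],(300,600),interpolation=2)]))
E
```

```text
t: 26.45
tcp_pos: [0.5609, 0.1739, 0.1768]
orientation: [0.632, 0.775, -0.0, -0.0]
contact_force: [0.7, -0.1, -1.5]
opening: 0.179
finger_force: 19.9
t: 27.65
tcp_pos: [0.5609, 0.174, 0.1767]
orientation: [0.632, 0.775, 0.0, -0.0]
contact_force: [0.6, -0.6, 0.6]
opening: 0.849
finger_force: 0.0
t: 28.35
tcp_pos: [0.5611, 0.1741, 0.3369]
orientation: [0.632, 0.775, 0.0, 0.0]
contact_force: [0.5, -1.0, -0.3]
opening: 0.898
finger_force: 0.0
```

View pics/crop8.png

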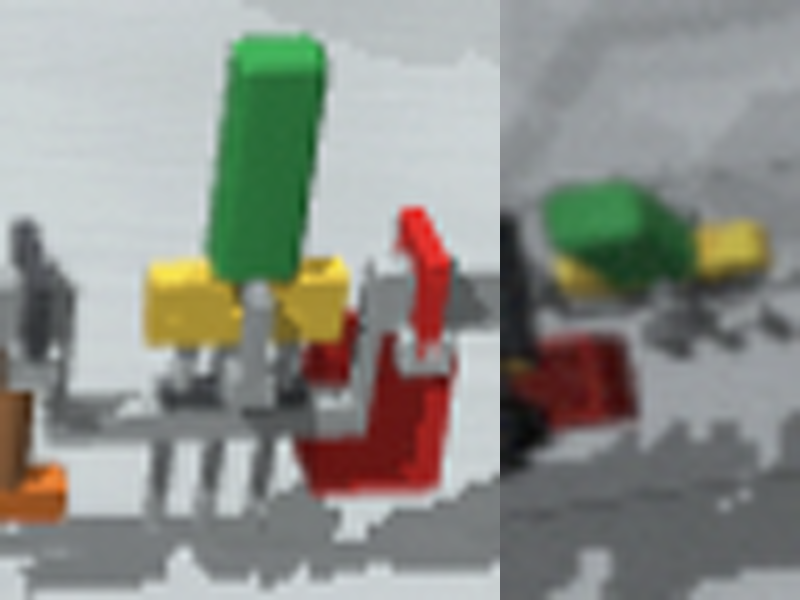

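The fork hangs free and upright in the notch. In crop 8 its handle bottom is at (255,278) on the seat, the tip is in front at (255,400) and the tines are below. Scoop and scraper are in place. Now its depth, numerically.

```bash
python3 - <<'E'
from fit import *
F={k:load(k) for k in('scene0','scene3','scene5','scene6','scene7')}
def sub(a,b,u0,u1,v0,v1,pad=5,k=20):
    f=lambda i:cv2.resize(i,None,fx=k,fy=k,interpolation=cv2.INTER_CUBIC)
    T=f(F[a]['frame'][v0:v1,u0:u1]);S=f(F[b]['frame'][v0-pad:v1+pad,u0-pad:u1+pad])
    _,m,_,l=cv2.minMaxLoc(cv2.matchTemplate(S,T,cv2.TM_CCOEFF_NORMED));return round(m,3),l[0]/k-pad,l[1]/k-pad
for b in('scene6','scene7'): print(b,'handle bot vs 5',sub('scene5',b,411,425,206,217),'seatL vs 0',sub('scene0',b,404,412,206,224),'rail',sub('scene0',b,455,470,205,222),'scoop',sub('scene0',b,434,444,203,222),'scraper',sub('scene0',b,386,394,203,235))
# handle silhouette vertical extents: observed vs model, on stand (z=.150) and now
for k,u,xy,roi in(('scene0',259,(.557,-.1855),(245,150,275,205)),('scene7',419,(.5606,.1698),(405,170,435,220))):
    s=F[k]['frame'].astype(float);g=np.clip((s[...,1]-s[...,2])/ (s[...,1]-s[...,2])[roi[1]:roi[3],roi[0]:roi[2]].max()*1.6,0,1)
    col=g[roi[1]:roi[3],:];n=[round(float(col[:,x].sum()),2) for x in range(u-1,u+3)]
    rows=[ (roi[1]-.5+np.argmax(col[:,x]>.5), roi[1]-.5+len(col)-np.argmax(col[::-1,x]>.5)) for x in range(u-1,u+3)]
    B=place(box((-.008,-.012,.008),(.008,.012,.08)),*xy,.15,.2);q=proj(F[k],B)
    print(k,n,rows,'model top/bottom',q[:,1].min().round(2),q[:,1].max().round(2),'centre u',q[:,0].mean().round(1))
t=load('top7');y=mask(t,'g',(212,160,240,185));ys,xs=np.nonzero(y)
print('top handle',len(xs),xs.min(),xs.max(),ys.min(),ys.max())
E
```

```text
scene6 handle bot vs 5 (0.982, 0.09999999999999964, -0.7999999999999998) seatL vs 0 (0.99, -0.09999999999999964, 0.34999999999999964) rail (0.8, 0.5499999999999998, -0.6500000000000004) scoop (0.965, 0.0, 0.0) scraper (0.994, 0.0, 0.04999999999999982)
scene7 handle bot vs 5 (0.971, 0.4500000000000002, -1.15) seatL vs 0 (0.989, -0.09999999999999964, 0.34999999999999964) rail (0.999, 0.0, 0.0) scoop (0.985, -0.04999999999999982, 0.0) scraper (0.993, 0.0, 0.09999999999999964)
scene0 [30.51, 30.44, 30.17, 29.94] [(np.float64(167.5), np.float64(196.5)), (np.float64(167.5), np.float64(196.5)), (np.float64(167.5), np.float64(196.5)), (np.float64(167.5), np.float64(196.5))] model top/bottom 167.59 198.27 centre u 260.9
scene7 [30.59, 30.19, 29.68, 29.46] [(np.float64(183.5), np.float64(213.5)), (np.float64(183.5), np.float64(212.5)), (np.float64(183.5), np.float64(212.5)), (np.float64(183.5), np.float64(212.5))] model top/bottom 180.2 211.94 centre u 419.6
top handle 86 215 228 169 177
```

```bash
python3 - <<'E'
from fit import *
def obs(k,roi):
    s=load(k)['frame'].astype(float);g=s[...,1]-s[...,2];g=g[roi[1]:roi[3],roi[0]:roi[2]];out=[]
    for v in range(g.shape[0]):
        r=np.clip(g[v]/50,0,1)
        if r.sum()>8: out.append((v+roi[1],roi[0]+(r*np.arange(len(r))).sum()/r.sum()))
    o=np.array(out[4:-4]);p=np.polyfit(o[:,0],o[:,1],1);return p[0].round(4),len(out)
from scipy.spatial import ConvexHull
def model(k,xyz,yaw,tx,ty):
    c=load(k);B=box((-.008,-.012,.008),(.008,.012,.08))@Ro.from_euler('xy',[tx,ty]).as_matrix().T
    q=proj(c,place(B,*xyz,yaw));h=q[ConvexHull(q).vertices];m=np.zeros((1600*2,2560*2//2),np.uint8)
    m=np.zeros((4000,6400),np.uint8);cv2.fillPoly(m,[np.round((h+.5)*10).astype(np.int32)],1)
    out=[(v,np.nonzero(m[v])[0].mean()) for v in range(4000) if m[v].sum()>80];o=np.array(out[40:-40])/10;p=np.polyfit(o[:,0],o[:,1],1);return p[0].round(4),round(len(out)/10,1)
print('stand obs',obs('scene0',(245,160,275,202)),'model',model('scene0',(.557,-.1855,.15),.2,0,0))
print('now obs',obs('scene7',(405,178,435,216)))
for tx in(-.05,0,.05): print('model now tx',tx,model('scene7',(.5606,.1698,.141),.2,tx,0))
c=load('scene7');M=Ro.from_euler('z',.2).as_matrix()
for d in(.009,.0129):
  for y in(.1685,.1698):print(d,y,'tine end, tip end',proj(c,np.array([[-.011,0,-.091],[.014,0,-.027],[0,0,.08]])@M.T+[.5606,y,.15-d]).round(1).tolist())
im=c['frame']
for v in range(224,234): print(v,[int(x) for x in im[v,414:424,1]])
print('tines');
for v in range(238,250): print(v,[int(x) for x in im[v,408:420,1]])
E
```

```text
stand obs (np.float64(0.0541), 29) model (np.float64(0.1117), 30.2)
now obs (np.float64(-0.0934), 29)
model now tx -0.05 (np.float64(-0.1989), 31.2)
model now tx 0 (np.float64(-0.1381), 31.0)
model now tx 0.05 (np.float64(-0.0769), 30.7)
0.009 0.1685 tine end, tip end [[411.1, 243.0], [416.3, 228.9], [420.4, 185.9]]
0.009 0.1698 tine end, tip end [[411.7, 243.1], [416.9, 228.9], [421.0, 186.0]]
0.0129 0.1685 tine end, tip end [[411.0, 244.3], [416.2, 230.2], [420.2, 187.4]]
0.0129 0.1698 tine end, tip end [[411.5, 244.3], [416.7, 230.3], [420.8, 187.5]]
224 [107, 159, 163, 132, 123, 119, 104, 83, 88, 104]
225 [107, 152, 152, 128, 124, 126, 139, 88, 89, 66]
226 [109, 140, 130, 124, 125, 131, 130, 74, 79, 55]
227 [100, 136, 128, 129, 127, 127, 135, 61, 41, 42]
228 [84, 118, 125, 118, 116, 115, 119, 64, 50, 50]
229 [107, 117, 118, 76, 76, 74, 78, 78, 77, 78]
230 [125, 125, 125, 104, 90, 87, 88, 89, 90, 87]
231 [125, 125, 125, 125, 103, 89, 87, 87, 96, 85]
232 [119, 146, 151, 150, 140, 95, 88, 128, 145, 73]
233 [97, 195, 204, 205, 171, 102, 89, 196, 204, 75]
tines
238 [170, 203, 206, 178, 123, 102, 170, 202, 206, 177, 102, 86]
239 [195, 206, 206, 171, 143, 131, 191, 204, 204, 175, 120, 102]
240 [196, 205, 206, 151, 135, 131, 196, 205, 205, 166, 137, 137]
241 [179, 187, 186, 150, 126, 132, 181, 186, 186, 131, 125, 144]
242 [123, 124, 124, 133, 123, 118, 123, 125, 124, 121, 123, 115]
243 [123, 123, 121, 125, 124, 117, 122, 123, 124, 125, 123, 111]
244 [124, 123, 123, 122, 124, 123, 122, 121, 120, 122, 121, 120]
245 [123, 152, 157, 129, 126, 125, 120, 120, 118, 119, 120, 119]
246 [150, 204, 214, 143, 126, 127, 128, 123, 122, 122, 122, 125]
247 [196, 206, 205, 162, 128, 122, 123, 126, 123, 124, 124, 124]
248 [196, 205, 204, 205, 161, 126, 123, 124, 122, 125, 152, 128]
249 [196, 204, 206, 204, 206, 162, 156, 154, 154, 155, 202, 134]
```

```bash
python3 -c "
from station import workorder
print(workorder.close_job())"
```

```text
the job is handed in; nothing more can be done
None
```

I handed the job in with the fork hanging free and upright in the notch and the scoop and scraper where they were, but it may not count as home: it would sink only about 9 to 9.5 mm below the rail top by my estimate, right at the 9 mm limit and short of the stated 12 to 14 mm, and regripping, wiggling and pressing with about 9 N did not get it deeper.

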